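# Put the lids back on the washed kitchen canisters

## Robot

A 7-joint arm with a two-finger parallel gripper is mounted at the origin on the work surface. World frame = base frame: x ahead of the robot, y to its left, z up, the work surface at z = 0. Lengths are in m, angles in degrees, forces in N, time in s.
With the tool pointing down it reaches from about 0.425 to 0.875 m from the base axis. Payload 4.7 kg.
Tool frame: the origin (TCP) lies midway between the tips of the shut fingers; the grasp point (between the pads) lies 19 mm behind it; z points along the fingers, y is the line along which they close (so a half turn about z gives the same grasp; the last joint's range is limited). The gripper opens to 87 mm and grips with 3 to 60 N. Pads are 19 mm wide; open, the fingers measure 117 mm over their backs; the gripper's body (75 mm by 190 mm) begins 51 mm behind the grasp point.
Start: joints at [-62.217, 18.392, -4.016, 83.108, 1.295, 78.541, -3.26], TCP at [0.295, 0.579, 0.223] pointing down, gripper open.
Joint ranges: [-163.93, 163.93], [-17.29, 119.83], [-79.2, 71.16], [3.27, 140.29], [-89.18, 269.18], [5.43, 117.66], [-154.24, 154.24]. Speed limits (degrees/s): [147.25, 147.25, 180, 180, 180, 180, 180].

## Interface

Orientations are given as [roll, pitch, yaw] about the fixed x, y, z axes, in that order (R = Rz(yaw) Ry(pitch) Rx(roll)).
In Python, from cell import env, viewer, boxes_of, masks_of gives the robot as it stands. The module is installed in compiled form; this text tells all that it offers.
- The arm moves only by the tool apply_moves, never from a script. Its argument "moves" is a list of rows, each a list of 7 numbers: the shift along the tool's x, y, z scaled (see below), then the turn, a rotation vector about the tool's x, y, z scaled (see below), then the opening, from 0 (shut) to 1 (fully open). A call has 1 to 20 rows; each row is the pose to reach, as a shift and turn from the pose commanded when the call began, along the tool's axes at that moment; what a row does not reach only later rows make up. The controller multiplies each number of a shift by 0.2 m and each number of a turn by 1.5 rad. A row lasts 1/10 s, in which the tool goes at most 50 mm and 8.59 degrees, less where a joint would pass 70% of its speed; a pose out of reach is approached as far as the arm can. A call with a number of a shift or a turn outside -1 to 1 is refused whole. A call with a gripper value outside its range is refused whole. The fingers move at their own pace and stop on an object; "grip_force" is the grip in N (left out, the last holds). Time passes only in rows, so rows that repeat a pose let the fingers close. It gives the time, the measured TCP pose, the force, the opening and the grip force at its end, in the units of the state.
- env.get_obs(): the state, without advancing time (a new reading comes with each control period).
- viewer.read_camera(name): name is "scene" or "top" or "wrist"; returns the picture (480x640x3 uint8, red, green, blue); there is no depth.
- viewer.get_calibration(name): a dict with "fov_y" (degrees; the focal length in pixels is half the picture's height over the tangent of half this angle, whatever the lens; pixels are square), "cx", "cy" (the principal point, pixels), "k1" (the pictures are not rectified: a ray, as slopes to the right and down, at radius r is drawn at 1 + k1 r^2 times it, then the intrinsics apply), "position" and "orientation" of the camera in the world. Camera axes: x right, y up, looking along -z (the intrinsics and any distortion apply to the point x, -y, -z); pixel columns grow to the right and rows downward; lengths in m; the calibration is good to about 2 mm. A picture is of the moment at which its call begins: read the wrist's pose just before it. get_calibration takes no time and is no camera call; for the wrist camera it gives the pose at the moment of the call.
- env.sign_off(): hands the job in; it is judged then, once.
Trained networks look in the newest picture that a camera, given by its name, has taken for a name from the list of things; names that differ only in an ending like _2 or _b are one class to them, and where a whole thing is asked for, a point or a joint stands for the part that bears it (a point fixed in the world has none). Each returns a list of dicts, best first, with "conf" (0 to 1); they miss things now and then, are a little off and sometimes report something else, mostly with a low value. They report only what shows in the picture. A call takes as long as a camera call. They do not tell look-alikes from the thing itself.
- boxes_of(camera, target): "location" ([column, row] in pixels, amid what is visible of it).
- masks_of(camera, target): "pixels" (480x640 bool, what is visible of it) and "location" ([column, row] in pixels, amid what is visible of it).
The state is a dict: "time_s": time; "qpos": joint angles; "joint_velocities": joint speeds; "effort": joint torques, N m; "tool_pos": TCP position; "tool_rot": TCP orientation; "force": force on the tool from outside, world axes, zero at the start; "wrist_torque": the same for the moment, N m; "grip_width": finger opening in m; "grasp_force": force on a finger pad.
Only numpy, scipy, OpenCV 4.12 (cv2) and the standard library are available. Lean on these libraries where they do the work, as an engineer would, in place of code of your own. Each camera call takes 0.05 s, during which the arm holds its last target. There are 200 camera calls.

## Task

The four storage canisters have been washed and dried and stand open on the counter among their wooden lids. Put on each canister the one lid that matches its shape and size, turned so that its plug drops into the mouth and the lid sits fully down and level on the rim, and let go. Leave the canisters standing upright where they are.

Things in the scene. Friction and masses are not known exactly. Their poses are not given: they have to be found in the camera images.
- can_big: Large round open canister, white enamel, loose, about 0.6 kg. Outside diameter 100 mm, height 75 mm, wall 5 mm: mouth 90 mm across. Origin at the centre of its underside, z up.
- can_small: Small round open canister, white enamel, loose, about 0.4 kg. Outside diameter 70 mm, height 60 mm, wall 5 mm: mouth 60 mm across. Origin at the centre of its underside, z up.
- can_square: Square open canister, white enamel, loose, about 0.6 kg. Outside 90 x 90 mm, height 65 mm, wall 5 mm: mouth 80 x 80 mm. Origin at the centre of its underside, x and y along its sides, z up.
- can_arch: Arch-shaped open canister, white enamel, loose, about 0.5 kg: one end half-round (+x), the other straight with square corners. Height 70 mm, wall 5 mm. Mouth 64 mm wide (y), from a straight edge at x = -50 mm to a half-round of radius 32 mm about the origin. Origin on the underside, at the centre of the half-round; z up.
- lid_big: Large round wooden lid, right way up, about 0.11 kg: plug 78 mm across and 12 mm deep, on it a plate 108 mm across and 8 mm thick, on that a centred upright knob 22 mm across and 32 mm high. Origin at the centre of the plug's underside, z up. Fits the large round canister with 6 mm play all round; seated, the plate rests on the rim, its origin 63 mm above the canister's.
- lid_small: Small round wooden lid, right way up, about 0.06 kg: plug 48 mm across and 12 mm deep, on it a plate 78 mm across and 8 mm thick, on that a centred upright knob 22 mm across and 32 mm high. Origin at the centre of the plug's underside, z up. Fits the small round canister with 6 mm play all round; seated, its origin is 48 mm above the canister's.
- lid_square: Square wooden lid, right way up, about 0.12 kg: plug 68 x 68 and 12 mm deep, on it a plate 98 x 98 and 8 mm thick, on that a centred grip bar 45 long (x), 16 wide (y), 32 mm high. Origin at the centre of the plug's underside, x and y along the sides, z up. Fits the square canister at any quarter turn with 6 mm play; seated, its origin is 53 mm above the canister's.
- lid_arch: Arch-shaped wooden lid, about 0.10 kg, half-round end to +x: plug 52 wide, x -44 to +26, 12 mm deep; on it a plate 82 wide, x -59 to +41, 8 thick; on that a grip bar 45 long (x), 16 wide (y), 32 high, its middle at x = -10 mm. Origin on the plug's underside at the half-round's centre, z up. Fits the arch canister one way only (x axes alike), 6 mm play; seated, origin 58 mm above the canister's.
There are look-alikes about, which are no part of the job. Leave any turquoise look-alike of the lid_arch alone. What is shaped like the lid_square but orange is not meant.

How it is judged (in metres and radians):
At the end, for the whole second after the job is handed in: Each of the four lids is on its own canister: centred within 10 mm, its height within 3 mm of fully seated, level within 0.06 rad; each canister stands upright (within 0.06 rad), less than 50 mm from where it started; all released and at rest (horizontal distance between lid_big and can_big below 0.01 m and z of lid_big in the frame of can_big between 0.06 and 0.066 m and angle between each of lid_big, can_big, lid_small, can_small, lid_square, can_square, lid_arch, can_arch's own z axis and vertical below 0.06 rad and distance of each of can_big, can_small, can_square, can_arch from where it was at the start of the episode below 0.05 m and linear speed of each of lid_big, can_big, lid_small, can_small, lid_square, can_square, lid_arch, can_arch below 0.02 m/s and horizontal distance between lid_small and can_small below 0.01 m and z of lid_small in the frame of can_small between 0.045 and 0.051 m and horizontal distance between lid_square and can_square below 0.01 m and z of lid_square in the frame of can_square between 0.05 and 0.056 m and horizontal distance between lid_arch and can_arch below 0.01 m and z of lid_arch in the frame of can_arch between 0.055 and 0.061 m); the robot touches nothing.
It fails at once if the big canister is tipped over (angle between can_big's own z axis and vertical above 0.6 rad).
It fails at once if the small canister is tipped over (angle between can_small's own z axis and vertical above 0.6 rad).
It fails at once if the square canister is tipped over (angle between can_square's own z axis and vertical above 0.6 rad).
It fails at once if the arch canister is tipped over (angle between can_arch's own z axis and vertical above 0.6 rad).
It also fails if it takes over 112 s, if anything falls off the work surface, if the arm or the gripper's body presses on something with over 40 N, if the wrist force passes 120 N, or if a joint passes its speed limit or range.

## Working session

There is one attempt and no reset: what is moved stays moved. The work goes in short steps, Python scripts to look and compute and a tool call to move; the robot and the scene stay as the last step left them, time stands still between calls to the robot, and variables do not carry over. Pictures are saved under pics/ and viewed, at most 14 in all, crops included, and the job is handed in when it is done.

Besides the shell and the picture viewer there is one more tool, called after "Emit:" as name(argument=value, ...) on one line, values as JSON. apply_moves: Moves the arm, as the interface text tells. Shifts and turns lie within -1 to 1; 1 stands for 0.2 m of shift or 1.5 rad of turn. Its arguments: {"type":"object","properties":{"moves":{"type":"array","items":{"type":"array","items":{"type":"number","minimum":-1,"maximum":1}}},"grip_force":{"type":"number"}},"required":["moves"]}

```bash
mkdir -p pics; ls
cat > look.py <<'E'
import sys,cv2,numpy as np
from cell import env,viewer,boxes_of,masks_of
for c in sys.argv[2:]:
    im=viewer.read_camera(c); cv2.imwrite(f'pics/{c}_{sys.argv[1]}.png',im[:,:,::-1])
    print(c,{k:np.round(v,4).tolist() for k,v in viewer.get_calibration(c).items()})
E
python3 - <<'E'
import sys;sys.argv=['x','0','scene','top']
exec(open('look.py').read())
for c in ['top','scene']:
  for n in ['can_big','can_small','can_square','can_arch','lid_big','lid_small','lid_square','lid_arch']:
    print(c,n,[(round(d['conf'],2),np.round(d['location']).tolist(),int(d['pixels'].sum())) for d in masks_of(c,n)])
print(env.get_obs())
E
```

```text
pics
scene {'fov_y': 56.1074, 'cx': 317.4842, 'cy': 243.2015, 'k1': -0.1167, 'position': [1.4112, 0.1143, 0.8987], 'orientation': [47.3334, 0.8151, 99.9268]}
top {'fov_y': 54.5199, 'cx': 321.1463, 'cy': 242.5877, 'k1': -0.1166, 'position': [0.395, -0.0366, 1.2696], 'orientation': [5.8163, -1.1972, -88.4502]}
top can_big [(0.58, [133.0, 232.0], 1423)]
top can_small [(0.65, [401.0, 204.0], 609)]
top can_square [(0.82, [305.0, 185.0], 1311)]
top can_arch []
top lid_big [(0.89, [377.0, 287.0], 1194)]
top lid_small [(0.82, [290.0, 264.0], 615)]
top lid_square [(0.96, [227.0, 278.0], 1327), (0.74, [203.0, 208.0], 1125), (0.7, [159.0, 307.0], 1342)]
top lid_arch [(0.7, [397.0, 202.0], 666), (0.66, [501.0, 253.0], 984), (0.6, [446.0, 254.0], 976), (0.58, [450.0, 200.0], 888)]
scene can_big [(0.93, [505.0, 280.0], 1568)]
scene can_small [(0.79, [230.0, 272.0], 742)]
scene can_square [(0.92, [328.0, 295.0], 1627)]
scene can_arch [(0.73, [433.0, 284.0], 1293)]
scene lid_big [(0.56, [278.0, 223.0], 664)]
scene lid_small [(0.68, [349.0, 242.0], 413)]
scene lid_square [(0.98, [409.0, 242.0], 805),
[... 174 characters left out ...]
0.9, 'qpos': array([-62.2187362 ,  18.39095839,  -4.01510941,  83.10917554,
         1.29344157,  78.53927572,  -3.25825513]), 'joint_velocities': array([ 0.0542381 , -0.00404435,  0.02031569,  0.01143822,  0.04227785,
       -0.09663284,  0.01596775]), 'effort': array([ 1.10053454e-04, -4.91095841e+01, -4.02991790e-01, -3.12772036e+01,
       -6.37334771e-02,  3.36165482e-02,  4.05248818e-05]), 'tool_pos': array([0.29485986, 0.57929351, 0.22258308]), 'tool_rot': array([1.79994368e+02, 1.52417921e-03, 1.53028064e+02]), 'force': array([-1.07338684,  0.49728335, -0.6004042 ]), 'wrist_torque': array([ 0.07023178,  0.03661713, -0.06664782]), 'grasp_force': 0.0, 'grip_width': 0.08706498148166715}
```

```bash
python3 -c "
import cv2
a=cv2.imread('pics/top_0.png')[130:360,80:560];cv2.imwrite('pics/topc.png',cv2.resize(a,(800,383),interpolation=cv2.INTER_CUBIC))"
```

```text
(no output)
```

View pics/topc.png

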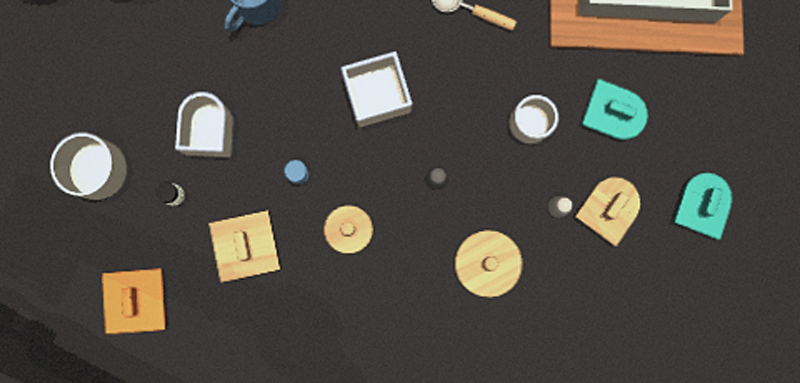

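View pics/scene_0.png

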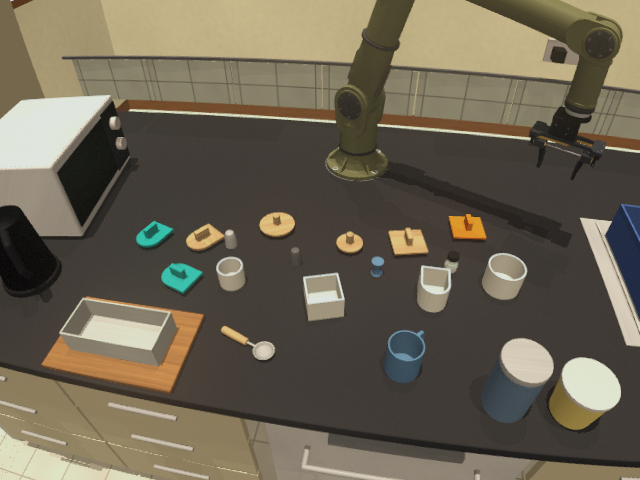

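The picture shows the plain lids at (right way up) square (243,245), small (348,229), big (489,264) and arch (612,210) in the crop. The orange square at (134,300) and the two turquoise arches are look-alikes. The canisters are big (88,166), arch (204,126), square (377,89) and small (534,119). Next I fit silhouettes.

```bash
cat > fit.py <<'E'
import cv2,numpy as np
from scipy.optimize import minimize
from scipy.spatial.transform import Rotation as R
def project(P,c):
    p=(np.asarray(P)-c['position'])@R.from_euler('xyz',c['orientation'],degrees=True).as_matrix()
    u=np.stack([p[:,0],-p[:,1]],1)/-p[:,2:]
    u=u*(1+c['k1']*(u**2).sum(1,keepdims=True))
    return u*(240/np.tan(np.radians(c['fov_y']/2)))+[c['cx'],c['cy']]
t=np.linspace(0,2*np.pi,48,endpoint=False)
circ=lambda d:np.c_[np.cos(t),np.sin(t)]*d/2
rect=lambda a,b,x=0:np.array([[-a,-b],[a,-b],[a,b],[-a,b]])/2+[x,0]
h=np.linspace(-np.pi/2,np.pi/2,25)
arch=lambda x0,r:np.r_[[[x0,r],[x0,-r]],np.c_[np.cos(h),np.sin(h)]*r]
L=lambda pl,pt,kn:[(pl,0,.012),(pt,.012,.020),(kn,.020,.052)]
M=dict(can_big=[(circ(.1),0,.075)],can_small=[(circ(.07),0,.06)],can_square=[(rect(.09,.09),0,.065)],can_arch=[(arch(-.055,.037),0,.07)],
 lid_big=L(circ(.078),circ(.108),circ(.022)),lid_small=L(circ(.048),circ(.078),circ(.022)),
 lid_square=L(rect(.068,.068),rect(.098,.098),rect(.045,.016)),lid_arch=L(arch(-.044,.026),arch(-.059,.041),rect(.045,.016,-.01)))
def render(name,q,c,z0=0,S=4):
    m=np.zeros((480*S,640*S),np.uint8); a=q[2]; r=np.array([[np.cos(a),-np.sin(a)],[np.sin(a),np.cos(a)]])
    for o,zl,zh in M[name]:
        xy=o@r.T+q[:2]; P=np.r_[np.c_[xy,np.full(len(xy),zl+z0)],np.c_[xy,np.full(len(xy),zh+z0)]]
        hl=cv2.convexHull(project(P,c).astype(np.float32))
        cv2.fillConvexPoly(m,np.round(((hl+.5)*S-.5)*16).astype(np.int32),255,shift=4)
    return cv2.resize(m,(640,480),interpolation=cv2.INTER_AREA)/255.
def fit(name,views,q0,z0=0):
    rnd=name.split('_')[1] in('big','small')
    def cost(q):
        s=0
        for m,c in views:
            r=render(name,q if len(q)==3 else [*q,0],c,z0); s+=1-np.minimum(r,m).sum()/np.maximum(r,m).sum()
        return s
    best=None
    for a in ([0] if rnd else np.arange(-180,180,30 if 'arch' in name else 30)[:(12 if 'arch' in name else 6)]):
        q=np.array([*q0,np.radians(a)])[:2 if rnd else 3]
        sx=np.r_[[q],[q+d for d in np.diag([.015,.015,.3][:len(q)])]]
        o=minimize(cost,q,method='Nelder-Mead',options=dict(initial_simplex=sx,xatol=1e-4,fatol=1e-5,maxiter=120))
        if best is None or o.fun<best.fun: best=o
    return best.x,best.fun
def ground(uv,c,z):
    f=lambda p:((project([[p[0],p[1],z]],c)[0]-uv)**2).sum()
    return minimize(f,[.6,0],method='Nelder-Mead',options=dict(xatol=1e-5,fatol=1e-6)).x
def blob(im,uv,thr=(78)):
    v=cv2.GaussianBlur(im,(3,3),0).max(2)>thr
    n,l=cv2.connectedComponents(v.astype(np.uint8)); y,x=np.mgrid[:480,:640]
    d=np.where(l>0,(x-uv[0])**2+(y-uv[1])**2,1e9); k=l.flat[d.argmin()]
    m=(l==k).astype(np.uint8); cs,_=cv2.findContours(m,0,2); o=np.zeros_like(m); cv2.drawContours(o,cs,-1,1,-1); return o
E
cat > m1.py <<'E'
from fit import *
from cell import viewer
seeds=dict(can_big=((133,230),(505,280)),can_small=((400,202),(230,272)),can_square=((306,184),(325,298)),can_arch=((203,206),(433,288)),
lid_big=((374,289),(278,224)),lid_small=((289,268),(349,243)),lid_square=((226,278),(409,242)),lid_arch=((447,257),(205,237)))
cs=[viewer.get_calibration(c) for c in('top','scene')]
ims=[cv2.imread(f'pics/{c}_0.png') for c in('top','scene')]
vis=[i.copy() for i in ims]
for n,s in seeds.items():
    ms=[blob(i,u) for i,u in zip(ims,s)]
    q0=ground(s[0],cs[0],.02)
    out=[]
    for sel in ([0],[0,1]):
        q,f=fit(n,[(ms[i],cs[i]) for i in sel],q0); out+=[np.round(q[:2],4).tolist(),np.round(np.degrees(q[2:]),1).tolist(),round(f,3)]
    print(n,[int(m.sum()) for m in ms],*out,'reach',round(np.hypot(*q[:2]),3))
    for k in (0,1):
        r=render(n,q if len(q)==3 else [*q,0],cs[k])>.5
        c,_=cv2.findContours(r.astype(np.uint8),0,2); cv2.drawContours(vis[k],c,-1,(0,0,255),1)
cv2.imwrite('pics/fit.png',cv2.resize(vis[0][130:360,80:560],(800,383),interpolation=cv2.INTER_NEAREST))
E
time python3 m1.py
```

```text
can_big [1501, 1735] [0.5411, 0.4502] [] 0.034 [0.5411, 0.4501] [] 0.098 reach 0.704
can_small [701, 912] [0.6419, -0.2707] [] 0.049 [0.6414, -0.2706] [] 0.165 reach 0.696
can_square [1405, 1853] [0.682, -0.013] [-160.5] 0.06 [0.6815, -0.0121] [-159.7] 0.149 reach 0.682
can_arch [1196, 1600] [0.6253, 0.2628] [-1.1] 0.048 [0.6249, 0.2635] [1.4] 0.211 reach 0.678
lid_big [1369, 781] [0.4043, -0.2017] [] 0.059 [0.4033, -0.2019] [] 0.151 reach 0.451
lid_small [733, 508] [0.4537, 0.0269] [] 0.077 [0.4524, 0.0267] [] 0.181 reach 0.453
lid_square [1450, 959] [0.4218, 0.1933] [-76.3] 0.057 [0.4206, 0.1938] [-166.2] 0.147 reach 0.463
lid_arch [1084, 961] [0.5106, -0.4108] [-33.9] 0.056 [0.5102, -0.411] [-34.5] 0.382 reach 0.655
real	1m56.335s
user	2m6.397s
sys	0m28.825s
```

View pics/fit.png

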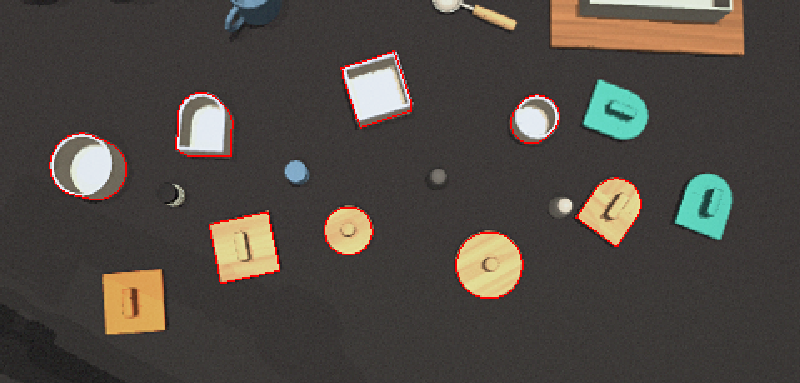

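The outlines match every canister and lid, and the sizes and reach make sense. Next I write a helper that turns waypoints into rows.

```bash
cat > plan.py <<'E'
import numpy as np
from scipy.spatial.transform import Rotation as R
T=lambda yaw:R.from_euler('xyz',[180,0,yaw],degrees=True)
def plan(start,*calls):
    for wps in calls:
        p0=np.array(start[:3]);r0=T(start[3])
        for x,y,z,yaw in wps:
            d=r0.inv().apply(np.array([x,y,z])-p0)/.2; w=(r0.inv()*T(yaw)).as_rotvec()/1.5
            n=max(np.linalg.norm(np.array([x,y,z])-start[:3])/.05,abs(yaw-start[3])/8.59)
            print(np.round([*d,*w],3).tolist(),'n',round(n,1),'' if max(abs(d).max(),abs(w).max())<=1 else 'TOO FAR')
            start=(x,y,z,yaw)
        print('--')
E
python3 - <<'E'
from plan import *
plan((.2949,.5793,.2226,153.03),[(.36,.39,.17,193.7)],[(.4213,.1935,.17,193.7)],[(.4213,.1935,.05,193.7),(.4213,.1935,.024,193.7),(.4213,.1935,.15,193.7)],
 [(.55,.09,.17,199.9)],[(.682,-.0127,.17,199.9),(.682,-.0127,.1,199.9)],[(.682,-.0127,.08,199.9)])
E
```

```text
[-0.719, -0.696, 0.263, 0.0, 0.0, -0.473] n 4.7 
--
[-0.065, -1.027, -0.0, 0.0, 0.0, 0.0] n 4.1 TOO FAR
--
[-0.0, -0.0, 0.6, 0.0, 0.0, 0.0] n 2.4 
[-0.0, -0.0, 0.73, 0.0, 0.0, 0.0] n 0.5 
[-0.0, -0.0, 0.1, 0.0, 0.0, 0.0] n 2.5 
--
[-0.503, -0.655, -0.1, 0.0, 0.0, -0.072] n 3.3 
--
[-0.446, -0.707, -0.0, 0.0, 0.0, 0.0] n 3.3 
[-0.446, -0.707, 0.35, 0.0, 0.0, 0.0] n 1.4 
--
[-0.0, -0.0, 0.1, 0.0, 0.0, 0.0] n 0.4 
--
```

Emit:
apply_moves(moves=[[-0.72, -0.75, 0.263, 0, 0, -0.473, 0.6], [-0.72, -0.75, 0.263, 0, 0, -0.473, 0.6], [-0.72, -0.75, 0.263, 0, 0, -0.473, 0.6], [-0.72, -0.75, 0.263, 0, 0, -0.473, 0.6], [-0.72, -0.75, 0.263, 0, 0, -0.473, 0.6], [-0.72, -0.75, 0.263, 0, 0, -0.473, 0.6], [-0.72, -0.75, 0.263, 0, 0, -0.473, 0.6], [-0.72, -0.75, 0.263, 0, 0, -0.473, 0.6], [-0.72, -0.75, 0.263, 0, 0, -0.473, 0.6]])

```text
time_s: 1.8
tool_pos: [0.3545, 0.382, 0.1703]
tool_rot: [180.0, 0.0, -166.2]
force: [0.9, 0.3, 0.0]
grip_width: 0.0523
grasp_force: 0.0
```

Run:
```python
from plan import *
from cell import env
o=env.get_obs();print(o['tool_pos'],o['tool_rot'],o['time_s'],o['joint_velocities'])
plan((*o['tool_pos'],o['tool_rot'][2]%360),[(.4213,.1935,.17,193.7),(.4213,.1935,.05,193.7)])
```

```text
[0.35448522 0.38195969 0.17028344] [ 1.79957699e+02  2.55226368e-02 -1.66225747e+02] 1.8 [ 0.08602602  0.09370116  0.25584343  0.27339987  0.115049   -0.09522188
  0.38056176]
[-0.1, -0.995, 0.001, 0.0, -0.0, 0.001] n 4.0 
[-0.1, -0.995, 0.601, 0.0, -0.0, 0.001] n 2.4 
--
```

Emit:
apply_moves(moves=[[-0.1, -0.995, 0, 0, 0, 0, 0.6], [-0.1, -0.995, 0, 0, 0, 0, 0.6], [-0.1, -0.995, 0, 0, 0, 0, 0.6], [-0.1, -0.995, 0, 0, 0, 0, 0.6], [-0.1, -0.995, 0, 0, 0, 0, 0.6], [-0.1, -0.995, 0, 0, 0, 0, 0.6], [-0.1, -0.995, 0.6, 0, 0, 0, 0.6], [-0.1, -0.995, 0.6, 0, 0, 0, 0.6], [-0.1, -0.995, 0.6, 0, 0, 0, 0.6], [-0.1, -0.995, 0.6, 0, 0, 0, 0.6]])

```text
time_s: 2.8
tool_pos: [0.4183, 0.1925, 0.0467]
tool_rot: [-179.9, -0.4, -166.1]
force: [-0.4, 0.4, 1.2]
grip_width: 0.0523
grasp_force: 0.0
```

```bash
python3 look.py w1 wrist
```

```text
wrist {'fov_y': 71.6907, 'cx': 314.3478, 'cy': 235.1968, 'k1': -0.0519, 'position': [0.354, 0.1775, 0.2119], 'orientation': [-14.3179, 0.0027, 103.8999]}
```

View pics/wrist_w1.png

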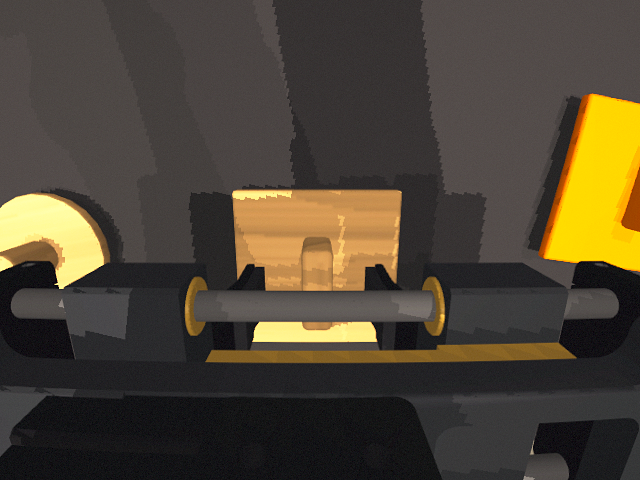

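The bar at (317,285) is centred between the fingers and parallel to them, so I grip it.

Emit:
apply_moves(moves=[[0, 0, 0.13, 0, 0, 0, 0.6], [0, 0, 0.13, 0, 0, 0, 0.6], [0, 0, 0.13, 0, 0, 0, 0.6], [0, 0, 0.13, 0, 0, 0, 0], [0, 0, 0.13, 0, 0, 0, 0], [0, 0, 0.13, 0, 0, 0, 0], [0, 0, 0.13, 0, 0, 0, 0], [0, 0, 0.13, 0, 0, 0, 0], [0, 0, 0.13, 0, 0, 0, 0], [0, 0, 0.13, 0, 0, 0, 0]], grip_force=25)

```text
time_s: 3.85
tool_pos: [0.4218, 0.192, 0.0242]
tool_rot: [180.0, 0.0, -166.3]
force: [0.1, 1.0, 2.0]
grip_width: 0.0157
grasp_force: 25.0
```

Run:
```python
from plan import *
plan((.4213,.1935,.024,193.8),[(.4213,.1935,.15,193.8),(.53,.10,.15,199.9)],[(.682,-.0127,.15,199.9)])
```

```text
[0.0, 0.0, -0.63, 0.0, 0.0, 0.0] n 2.5 
[-0.416, -0.584, -0.63, 0.0, 0.0, -0.071] n 2.9 
--
[-0.523, -0.789, -0.0, 0.0, 0.0, 0.0] n 3.8 
--
```

Emit:
apply_moves(moves=[[0, 0, -0.2, 0, 0, 0, 0], [0, 0, -0.4, 0, 0, 0, 0], [0, 0, -0.63, 0, 0, 0, 0], [0, 0, -0.63, 0, 0, 0, 0], [-0.2, -0.3, -0.63, 0, 0, -0.035, 0], [-0.416, -0.584, -0.63, 0, 0, -0.071, 0], [-0.416, -0.584, -0.63, 0, 0, -0.071, 0], [-0.416, -0.584, -0.63, 0, 0, -0.071, 0], [-0.416, -0.584, -0.63, 0, 0, -0.071, 0], [-0.416, -0.584, -0.63, 0, 0, -0.071, 0]])

```text
time_s: 4.85
tool_pos: [0.5289, 0.0987, 0.149]
tool_rot: [180.0, -0.1, -160.1]
force: [-0.4, -0.2, -0.9]
grip_width: 0.0157
grasp_force: 25.0
```

Emit:
apply_moves(moves=[[-0.25, -0.4, 0, 0, 0, 0, 0], [-0.523, -0.789, 0, 0, 0, 0, 0], [-0.523, -0.789, 0, 0, 0, 0, 0], [-0.523, -0.789, 0, 0, 0, 0, 0], [-0.523, -0.789, 0, 0, 0, 0, 0], [-0.523, -0.789, 0, 0, 0, 0, 0], [-0.523, -0.789, 0, 0, 0, 0, 0], [-0.523, -0.789, 0, 0, 0, 0, 0], [-0.523, -0.789, 0, 0, 0, 0, 0]])

```text
time_s: 5.75
tool_pos: [0.6814, -0.0137, 0.1505]
tool_rot: [180.0, 0.0, -160.1]
force: [-0.1, -0.3, -0.1]
grip_width: 0.0158
grasp_force: 25.0
```

```bash
python3 look.py w2 wrist
cat > now.py <<'E'
from plan import *
from cell import env
def now(*calls):
    o=env.get_obs();s=(*o['tool_pos'],o['tool_rot'][2]%360)
    print(np.round(s,4),o['time_s'],o['grip_width'],abs(o['joint_velocities']).max()); plan(s,*calls)
E
python3 - <<'E'
from now import *
now([(.682,-.0127,.079,199.9)])
E
```

```text
wrist {'fov_y': 71.6907, 'cx': 314.3478, 'cy': 235.1968, 'k1': -0.0519, 'position': [0.6169, -0.0368, 0.3132], 'orientation': [-14.5356, -0.0642, 109.9097]}
[ 6.816000e-01 -1.400000e-02  1.505000e-01  1.998692e+02] 5.8 0.016207312387510834 0.3791597205642013
[-0.004, 0.005, 0.358, 0.0, 0.0, -0.0] n 1.4 
--
```

View pics/wrist_w2.png

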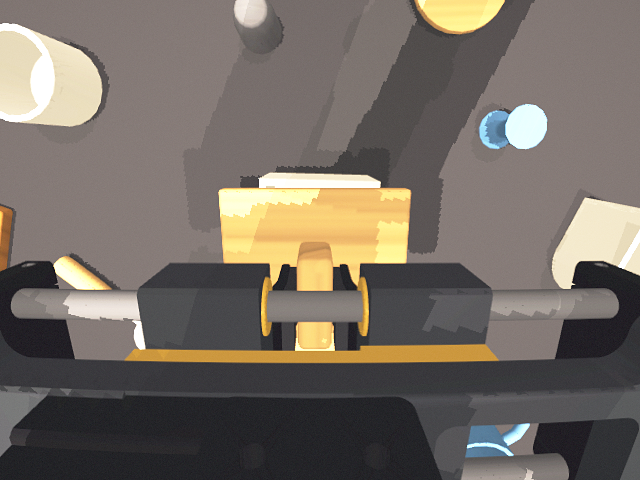

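The lid hangs square over the canister. I check the visible rim edge (260..380 at row 180) against the estimate.

```bash
cat > ov.py <<'E'
import sys
from fit import *
from cell import viewer
# overlay estimated outlines at the current wrist pose on the saved picture
def ov(pic,out,items,crop=None):
    c=viewer.get_calibration('wrist'); im=cv2.imread(pic)
    for n,q,z0 in items:
        r=(render(n,q,c,z0)>.5).astype(np.uint8); k,_=cv2.findContours(r,0,2); cv2.drawContours(im,k,-1,(0,0,255),1)
    if crop: a,b,x,y=crop; im=cv2.resize(im[b:y,a:x],None,fx=3,fy=3,interpolation=cv2.INTER_NEAREST)
    cv2.imwrite(out,im)
E
python3 - <<'E'
from ov import *
ov('pics/wrist_w2.png','pics/ov2.png',[('can_square',[.682,-.0127,np.radians(19.9)],0),('lid_square',[.6816,-.0140,np.radians(19.9)],.1265)],(190,160,440,300))
E
```

```text
(no output)
```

View pics/ov2.png

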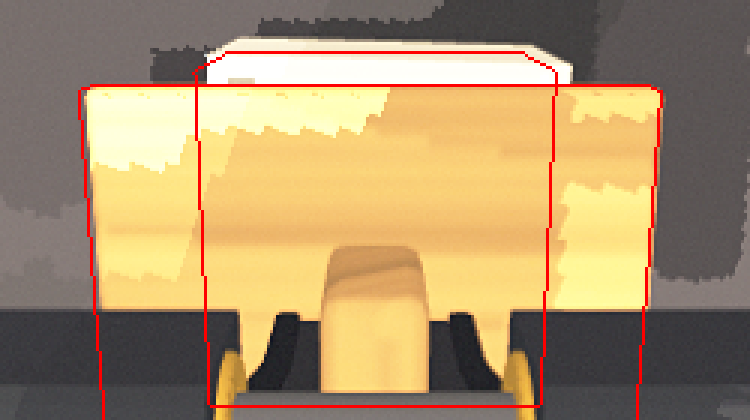

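The rim sits about 4 px right of and 4 px above the estimate, so the canister is about 3 mm toward -x and 2 mm toward +y. I shift, go lower and look again.

Run:
```python
from now import *
now([(.679,-.011,.097,199.9)])
```

```text
[ 6.816000e-01 -1.400000e-02  1.505000e-01  1.998692e+02] 5.8 0.016207312387510834 0.3791597205642013
[0.007, 0.019, 0.268, 0.0, 0.0, -0.0] n 1.1 
--
```

Emit:
apply_moves(moves=[[0.007, 0.019, 0.15, 0, 0, 0, 0], [0.007, 0.019, 0.268, 0, 0, 0, 0], [0.007, 0.019, 0.268, 0, 0, 0, 0], [0.007, 0.019, 0.268, 0, 0, 0, 0], [0.007, 0.019, 0.268, 0, 0, 0, 0], [0.007, 0.019, 0.268, 0, 0, 0, 0]])

```text
time_s: 6.4
tool_pos: [0.6805, -0.0123, 0.0983]
tool_rot: [-180.0, 0.2, -160.2]
force: [0.3, -0.4, -0.4]
grip_width: 0.0159
grasp_force: 25.0
```

```bash
python3 look.py w3 wrist
python3 - <<'E'
from ov import *
from now import *
now()
o=env.get_obs()['tool_pos']
ov('pics/wrist_w3.png','pics/ov3.png',[('can_square',[.679,-.011,np.radians(19.9)],0),('lid_square',[o[0],o[1],np.radians(19.9)],o[2]-.024)],(190,160,440,300))
E
```

```text
wrist {'fov_y': 71.6907, 'cx': 314.3478, 'cy': 235.1968, 'k1': -0.0519, 'position': [0.6153, -0.0348, 0.2606], 'orientation': [-14.6343, 0.0085, 109.8163]}
[ 6.803000e-01 -1.230000e-02  9.800000e-02  1.997738e+02] 6.45 0.015928096662746388 0.27307473143891636
```

View pics/ov3.png

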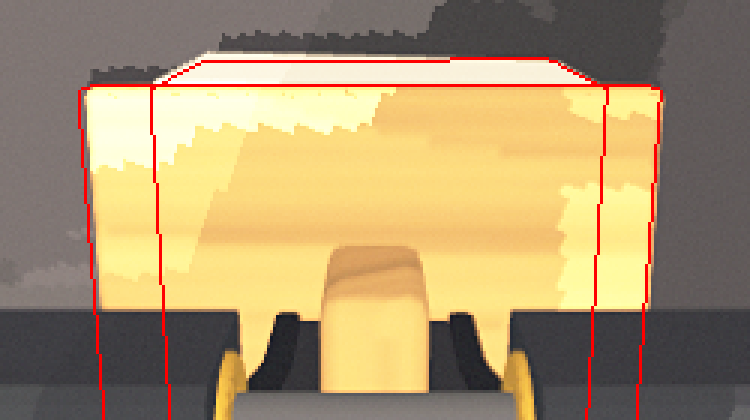

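Emit:
apply_moves(moves=[[0.009, 0.009, 0.03, 0, 0, 0, 0], [0.009, 0.009, 0.06, 0, 0, 0, 0], [0.009, 0.009, 0.095, 0, 0, 0, 0], [0.009, 0.009, 0.095, 0, 0, 0, 0], [0.009, 0.009, 0.095, 0, 0, 0, 0]])

```text
time_s: 6.95
tool_pos: [0.6768, -0.011, 0.0768]
tool_rot: [180.0, -0.0, -160.2]
force: [-1.2, 0.3, -0.5]
grip_width: 0.0157
grasp_force: 25.0
```

Emit:
apply_moves(moves=[[0, 0, 0, 0, 0, 0, 0.5], [0, 0, 0, 0, 0, 0, 0.5], [0, 0, 0, 0, 0, 0, 0.5], [0, 0, 0, 0, 0, 0, 0.5], [0, 0, -0.15, 0, 0, 0, 0.5], [0, 0, -0.4, 0, 0, 0, 0.5], [0, 0, -0.6, 0, 0, 0, 0.5], [0, 0, -0.6, 0, 0, 0, 0.5], [0, 0, -0.6, 0, 0, 0, 0.5], [0, 0, -0.6, 0, 0, 0, 0.5]])

```text
time_s: 7.95
tool_pos: [0.6762, -0.0109, 0.196]
tool_rot: [180.0, -0.1, -160.2]
force: [0.8, -0.2, 0.2]
grip_width: 0.0437
grasp_force: 0.0
```

```bash
python3 look.py w4 wrist
python3 - <<'E'
from ov import *
from now import *
now([(.56,.01,.17,150)])
ov('pics/wrist_w4.png','pics/ov4.png',[('lid_square',[.6775,-.011,np.radians(19.9)],.053),('can_small',[.642,-.2706,0],0),('can_arch',[.625,.263,0],0),('lid_small',[.453,.0268,0],0)])
E
```

```text
wrist {'fov_y': 71.6907, 'cx': 314.3478, 'cy': 235.1968, 'k1': -0.0519, 'position': [0.6119, -0.0335, 0.3584], 'orientation': [-14.3327, -0.0904, 109.8275]}
[ 6.760000e-01 -1.090000e-02  1.955000e-01  1.997837e+02] 8.0 0.04345517238359645 0.3675153089368558
[0.511, 0.295, 0.128, 0.0, -0.0, 0.579] n 5.8 
--
```

View pics/ov4.png

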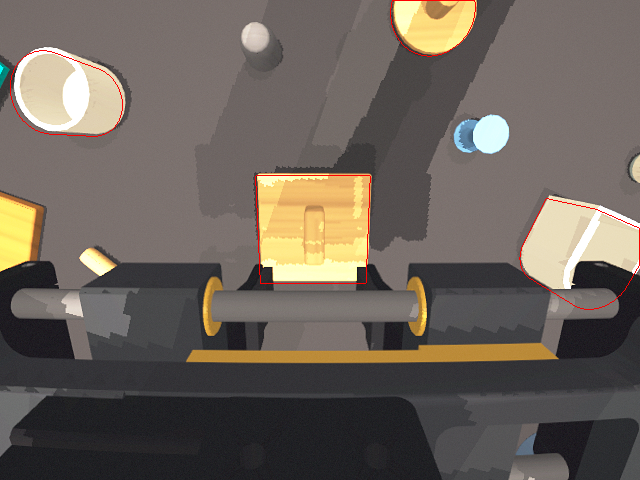

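lid_square sits on its canister as modelled at z = 0.053. lid_small at (433,20) matches its estimate. can_small at (70,90) is a few px off, so I refit it from this view.

Run:
```python
from fit import *
from now import *
from cell import viewer
c=viewer.get_calibration('wrist'); im=cv2.imread('pics/wrist_w4.png')
for n,s,q0 in (('can_small',(100,100),(.642,-.27)),('lid_small',(433,20),(.453,.027))):
    m=blob(im,s,125); q,f=fit(n,[(m,c)],q0); print(n,m.sum(),q,f)
now([(.56,.01,.17,150)],[(.453,.0268,.15,150),(.453,.0268,.05,150)],[(.453,.0268,.024,150)])
```

```text
can_small 7756 [ 0.63836387 -0.26810077] 0.023324537673622636
lid_small 3769 [0.45060324 0.02854208] 0.016580446288202544
[ 6.760000e-01 -1.090000e-02  1.955000e-01  1.997837e+02] 8.0 0.04345517238359645 0.3675153089368558
[0.511, 0.295, 0.128, 0.0, -0.0, 0.579] n 5.8 
--
[0.505, -0.195, 0.1, 0.0, 0.0, 0.0] n 2.2 
[0.505, -0.195, 0.6, 0.0, 0.0, 0.0] n 2.0 
--
[0.0, -0.0, 0.13, 0.0, 0.0, 0.0] n 0.5 
--
```

Emit:
apply_moves(moves=[[0.25, 0.15, 0.06, 0, 0, 0.1, 0.5], [0.511, 0.295, 0.128, 0, 0, 0.3, 0.5], [0.511, 0.295, 0.128, 0, 0, 0.579, 0.5], [0.511, 0.295, 0.128, 0, 0, 0.579, 0.5], [0.511, 0.295, 0.128, 0, 0, 0.579, 0.5], [0.511, 0.295, 0.128, 0, 0, 0.579, 0.5], [0.511, 0.295, 0.128, 0, 0, 0.579, 0.5], [0.511, 0.295, 0.128, 0, 0, 0.579, 0.5], [0.511, 0.295, 0.128, 0, 0, 0.579, 0.5]])

```text
time_s: 8.9
tool_pos: [0.5606, 0.0099, 0.1712]
tool_rot: [-180.0, -0.0, 150.1]
force: [-0.1, 0.0, 0.6]
grip_width: 0.0434
grasp_force: 0.0
```

Run:
```python
from now import *
now([(.453,.0268,.15,150),(.453,.0268,.06,150)])
```

```text
[5.606000e-01 9.900000e-03 1.712000e-01 1.501316e+02] 8.9 0.04343846846259244 0.6511035326782078
[0.509, -0.194, 0.106, 0.0, -0.0, 0.002] n 2.2 
[0.509, -0.194, 0.556, 0.0, -0.0, 0.002] n 1.8 
--
```

Emit:
apply_moves(moves=[[0.25, -0.1, 0.1, 0, 0, 0, 0.5], [0.521, -0.195, 0.106, 0, 0, 0, 0.5], [0.521, -0.195, 0.106, 0, 0, 0, 0.5], [0.521, -0.195, 0.106, 0, 0, 0, 0.5], [0.521, -0.195, 0.3, 0, 0, 0, 0.5], [0.521, -0.195, 0.55, 0, 0, 0, 0.5], [0.521, -0.195, 0.736, 0, 0, 0, 0.5], [0.521, -0.195, 0.736, 0, 0, 0, 0.5], [0.521, -0.195, 0.736, 0, 0, 0, 0.5], [0.521, -0.195, 0.736, 0, 0, 0, 0.5], [0.521, -0.195, 0.736, 0, 0, 0, 0], [0.521, -0.195, 0.736, 0, 0, 0, 0], [0.521, -0.195, 0.736, 0, 0, 0, 0], [0.521, -0.195, 0.736, 0, 0, 0, 0], [0.521, -0.195, 0.736, 0, 0, 0, 0], [0.521, -0.195, 0.736, 0, 0, 0, 0]])

```text
time_s: 10.5
tool_pos: [0.4513, 0.0283, 0.0248]
tool_rot: [180.0, 0.0, 150.0]
force: [-1.4, 0.2, 2.5]
grip_width: 0.0215
grasp_force: 25.0
```

Run:
```python
from now import *
now([(.4508,.0283,.15,150),(.56,-.11,.15,125)],[(.6384,-.268,.15,125)])
```

```text
[4.513000e-01 2.830000e-02 2.480000e-02 1.500254e+02] 10.5 0.02153087529823978 0.15093170662232003
[0.002, -0.001, -0.626, 0.0, -0.0, 0.0] n 2.5 
[-0.816, -0.327, -0.626, 0.0, -0.0, 0.291] n 3.5 
--
[-0.872, -0.132, -0.0, 0.0, 0.0, 0.0] n 3.5 
--
```

Emit:
apply_moves(moves=[[0, 0, -0.2, 0, 0, 0, 0], [0, 0, -0.4, 0, 0, 0, 0], [0, 0, -0.626, 0, 0, 0, 0], [0, 0, -0.626, 0, 0, 0, 0], [-0.25, -0.1, -0.626, 0, 0, 0.1, 0], [-0.5, -0.2, -0.626, 0, 0, 0.2, 0], [-0.816, -0.327, -0.626, 0, 0, 0.291, 0], [-0.816, -0.327, -0.626, 0, 0, 0.291, 0], [-0.816, -0.327, -0.626, 0, 0, 0.291, 0], [-0.816, -0.327, -0.626, 0, 0, 0.291, 0], [-0.816, -0.327, -0.626, 0, 0, 0.291, 0]])

```text
time_s: 11.6
tool_pos: [0.559, -0.1085, 0.149]
tool_rot: [-180.0, -0.1, 125.1]
force: [-0.4, -0.3, 0.1]
grip_width: 0.0209
grasp_force: 25.0
```

Emit:
apply_moves(moves=[[-0.25, -0.04, 0, 0, 0, 0, 0], [-0.5, -0.08, 0, 0, 0, 0, 0], [-0.872, -0.132, 0, 0, 0, 0, 0], [-0.872, -0.132, 0, 0, 0, 0, 0], [-0.872, -0.132, 0, 0, 0, 0, 0], [-0.872, -0.132, 0, 0, 0, 0, 0], [-0.872, -0.132, 0, 0, 0, 0, 0], [-0.872, -0.132, 0, 0, 0, 0, 0]])

```text
time_s: 12.4
tool_pos: [0.6385, -0.2655, 0.15]
tool_rot: [179.9, -0.1, 125.2]
force: [-0.4, -0.2, -0.5]
grip_width: 0.0215
grasp_force: 25.0
```

```bash
python3 look.py w5 wrist
python3 - <<'E'
from ov import *
from now import *
now([(.6384,-.268,.073,125)])
o=env.get_obs()['tool_pos']
ov('pics/wrist_w5.png','pics/ov5.png',[('can_small',[.6384,-.268,0],0),('lid_small',[o[0],o[1],0],o[2]-.0245)],(150,130,410,310))
E
```

```text
wrist {'fov_y': 71.6907, 'cx': 314.3478, 'cy': 235.1968, 'k1': -0.0519, 'position': [0.5987, -0.2098, 0.3128], 'orientation': [-14.4323, -0.06, 35.1925]}
[  0.6385  -0.2658   0.1501 125.1477] 12.45 0.021405716475495253 0.3349061580602298
[-0.009, -0.007, 0.385, 0.0, -0.0, 0.002] n 1.5 
--
```

View pics/ov5.png

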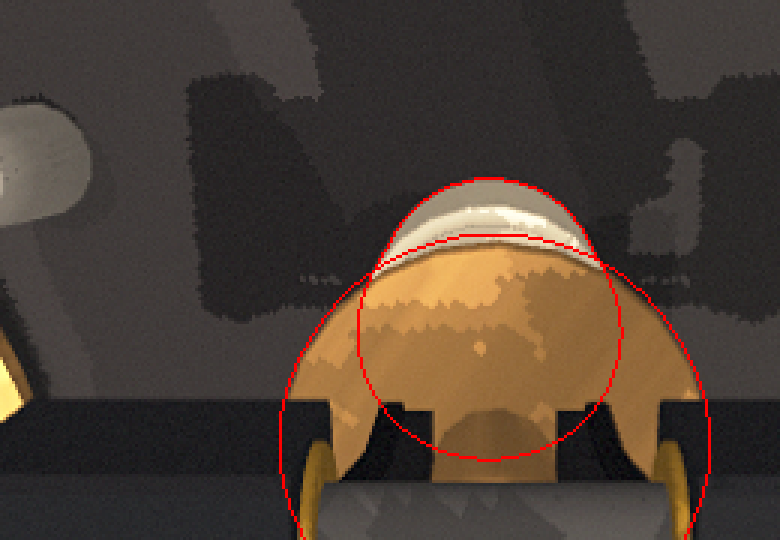

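can_small matches the estimate and the lid is within about 1 mm, so I lower and release it.

Emit:
apply_moves(moves=[[-0.003, -0.007, 0.15, 0, 0, 0, 0], [-0.003, -0.007, 0.28, 0, 0, 0, 0], [-0.003, -0.007, 0.3, 0, 0, 0, 0], [-0.003, -0.007, 0.34, 0, 0, 0, 0], [-0.003, -0.007, 0.38, 0, 0, 0, 0], [-0.003, -0.007, 0.38, 0, 0, 0, 0], [-0.003, -0.007, 0.38, 0, 0, 0, 0]])

```text
time_s: 13.15
tool_pos: [0.6378, -0.2695, 0.0745]
tool_rot: [180.0, 0.0, 125.0]
force: [0.1, -0.9, -0.2]
grip_width: 0.0216
grasp_force: 25.0
```

Emit:
apply_moves(moves=[[0, 0, 0, 0, 0, 0, 0.5], [0, 0, 0, 0, 0, 0, 0.5], [0, 0, 0, 0, 0, 0, 0.5], [0, 0, 0, 0, 0, 0, 0.5], [0, 0, -0.15, 0, 0, 0, 0.5], [0, 0, -0.4, 0, 0, 0, 0.5], [0, 0, -0.6, 0, 0, 0, 0.5], [0, 0, -0.6, 0, 0, 0, 0.5], [0, 0, -0.6, 0, 0, 0, 0.5], [0, 0, -0.6, 0, 0, 0, 0.5]])

```text
time_s: 14.15
tool_pos: [0.6369, -0.2688, 0.1924]
tool_rot: [-180.0, -0.1, 125.0]
force: [-0.9, 0.1, -0.6]
grip_width: 0.0432
grasp_force: 0.0
```

```bash
python3 look.py w6 wrist
python3 - <<'E'
from fit import *
from now import *
from cell import viewer
c=viewer.get_calibration('wrist'); im=cv2.imread('pics/wrist_w6.png')
m=blob(im,(310,230),125); print(m.sum())
ov=render('lid_small',[.638,-.268,0],c,.048)>.5
k,_=cv2.findContours(ov.astype(np.uint8),0,2); cv2.drawContours(im,k,-1,(0,0,255),1); cv2.imwrite('pics/ov6.png',im)
now([(.52,-.235,.17,70)],[(.4015,-.2,.15,70),(.4015,-.2,.024,70)])
E
```

```text
wrist {'fov_y': 71.6907, 'cx': 314.3478, 'cy': 235.1968, 'k1': -0.0519, 'position': [0.5976, -0.2125, 0.3549], 'orientation': [-14.3383, 0.095, 35.0573]}
5920
[  0.6367  -0.2687   0.192  125.0133] 14.2 0.043703630397439894 0.33656417180007403
[0.473, -0.381, 0.11, -0.0, -0.0, 0.64] n 6.4 
--
[-0.038, -0.617, 0.1, 0.0, 0.0, 0.0] n 2.5 
[-0.038, -0.617, 0.73, 0.0, 0.0, 0.0] n 2.5 
--
```

View pics/ov6.png

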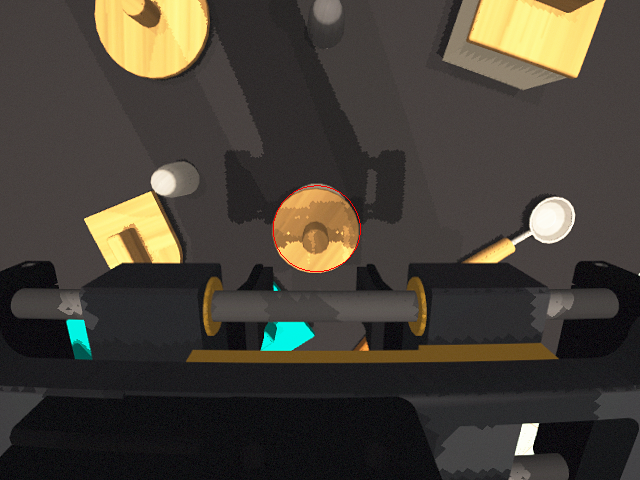

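lid_small is seated (outline matches at (316,228)). I refine lid_big and lid_arch from this view while planning the next leg.

Run:
```python
from fit import *
from cell import viewer
c=viewer.get_calibration('wrist'); im=cv2.imread('pics/wrist_w6.png')
m=blob(im,(150,50),115); print(m.sum(),fit('lid_big',[(m,c)],(.4015,-.2)))
```

```text
7109 (array([ 0.40049582, -0.19917914]), np.float64(0.06376415403992608))
```

Emit:
apply_moves(moves=[[0.2, -0.15, 0, 0, 0, 0.1, 0.5], [0.473, -0.381, 0.11, 0, 0, 0.3, 0.5], [0.473, -0.381, 0.11, 0, 0, 0.64, 0.5], [0.473, -0.381, 0.11, 0, 0, 0.64, 0.5], [0.473, -0.381, 0.11, 0, 0, 0.64, 0.5], [0.473, -0.381, 0.11, 0, 0, 0.64, 0.5], [0.473, -0.381, 0.11, 0, 0, 0.64, 0.5], [0.473, -0.381, 0.11, 0, 0, 0.64, 0.5], [0.473, -0.381, 0.11, 0, 0, 0.64, 0.5], [0.473, -0.381, 0.11, 0, 0, 0.64, 0.5]])

```text
time_s: 15.2
tool_pos: [0.5205, -0.2354, 0.1712]
tool_rot: [-179.9, 0.0, 70.1]
force: [-0.2, -0.1, -0.7]
grip_width: 0.0439
grasp_force: 0.0
```

Run:
```python
from now import *
now([(.4015,-.2,.15,70),(.4015,-.2,.024,70)])
```

```text
[ 0.5205 -0.2354  0.1712 70.0689] 15.2 0.043878576976286665 0.3037671134006951
[-0.036, -0.62, 0.106, 0.0, -0.0, 0.001] n 2.5 
[-0.036, -0.62, 0.736, 0.0, -0.0, 0.001] n 2.5 
--
```

Emit:
apply_moves(moves=[[-0.02, -0.3, 0.106, 0, 0, 0, 0.5], [-0.036, -0.622, 0.106, 0, 0, 0, 0.5], [-0.036, -0.622, 0.106, 0, 0, 0, 0.5], [-0.036, -0.622, 0.106, 0, 0, 0, 0.5], [-0.036, -0.622, 0.106, 0, 0, 0, 0.5], [-0.036, -0.622, 0.3, 0, 0, 0, 0.5], [-0.036, -0.622, 0.55, 0, 0, 0, 0.5], [-0.036, -0.622, 0.736, 0, 0, 0, 0.5], [-0.036, -0.622, 0.736, 0, 0, 0, 0.5], [-0.036, -0.622, 0.736, 0, 0, 0, 0.5], [-0.036, -0.622, 0.736, 0, 0, 0, 0.5], [-0.036, -0.622, 0.736, 0, 0, 0, 0], [-0.036, -0.622, 0.736, 0, 0, 0, 0], [-0.036, -0.622, 0.736, 0, 0, 0, 0], [-0.036, -0.622, 0.736, 0, 0, 0, 0], [-0.036, -0.622, 0.736, 0, 0, 0, 0], [-0.036, -0.622, 0.736, 0, 0, 0, 0]], grip_force=30)

```text
time_s: 16.9
tool_pos: [0.4018, -0.1997, 0.0249]
tool_rot: [180.0, -0.0, 70.0]
force: [0.2, 0.5, 3.1]
grip_width: 0.0214
grasp_force: 30.0
```

Run:
```python
from now import *
now([(.401,-.2,.16,70),(.47,-.07,.18,90)],[(.5,.1,.18,115)],[(.52,.28,.17,130)],[(.5375,.452,.17,130)])
```

```text
[ 4.01800e-01 -1.99700e-01  2.49000e-02  7.00082e+01] 16.9 0.021407553905397513 0.17581067604209707
[-0.003, -0.003, -0.676, 0.0, -0.0, 0.0] n 2.7 
[0.726, 0.099, -0.776, -0.0, 0.0, -0.233] n 3.0 
--
[0.85, 0.15, 0.0, 0.0, 0.0, -0.291] n 3.5 
--
[0.773, 0.471, 0.05, 0.0, 0.0, -0.175] n 3.6 
--
[0.603, 0.62, 0.0, 0.0, 0.0, 0.0] n 3.5 
--
```

Emit:
apply_moves(moves=[[0, 0, -0.2, 0, 0, 0, 0], [0, 0, -0.4, 0, 0, 0, 0], [0, 0, -0.676, 0, 0, 0, 0], [0, 0, -0.676, 0, 0, 0, 0], [0.25, 0.03, -0.7, 0, 0, -0.08, 0], [0.5, 0.06, -0.776, 0, 0, -0.16, 0], [0.726, 0.099, -0.776, 0, 0, -0.233, 0], [0.726, 0.099, -0.776, 0, 0, -0.233, 0], [0.726, 0.099, -0.776, 0, 0, -0.233, 0]])

```text
time_s: 17.8
tool_pos: [0.4691, -0.0693, 0.1785]
tool_rot: [-179.9, 0.1, 90.2]
force: [-0.4, 0.2, -1.3]
grip_width: 0.0214
grasp_force: 30.0
```

Emit:
apply_moves(moves=[[0.25, 0.04, 0, 0, 0, -0.1, 0], [0.5, 0.08, 0, 0, 0, -0.2, 0], [0.85, 0.15, 0, 0, 0, -0.291, 0], [0.85, 0.15, 0, 0, 0, -0.291, 0], [0.85, 0.15, 0, 0, 0, -0.291, 0], [0.85, 0.15, 0, 0, 0, -0.291, 0]])

```text
time_s: 18.4
tool_pos: [0.4991, 0.0978, 0.179]
tool_rot: [-179.9, 0.1, 114.9]
force: [-0.0, -0.0, -1.8]
grip_width: 0.0216
grasp_force: 30.0
```

Emit:
apply_moves(moves=[[0.2, 0.12, 0, 0, 0, -0.06, 0], [0.5, 0.3, 0.05, 0, 0, -0.12, 0], [0.773, 0.471, 0.05, 0, 0, -0.175, 0], [0.773, 0.471, 0.05, 0, 0, -0.175, 0], [0.773, 0.471, 0.05, 0, 0, -0.175, 0], [0.773, 0.471, 0.05, 0, 0, -0.175, 0], [0.773, 0.471, 0.05, 0, 0, -0.175, 0]])

```text
time_s: 19.1
tool_pos: [0.5204, 0.2762, 0.1698]
tool_rot: [-180.0, 0.1, 129.8]
force: [0.3, -0.1, -1.2]
grip_width: 0.0212
grasp_force: 30.0
```

```bash
python3 look.py w7 wrist
python3 - <<'E'
from now import *
now([(.5375,.452,.16,130)])
E
```

```text
wrist {'fov_y': 71.6907, 'cx': 314.3478, 'cy': 235.1968, 'k1': -0.0519, 'position': [0.4762, 0.3296, 0.3327], 'orientation': [-14.517, 0.0222, 39.8514]}
[  0.5204   0.2765   0.17   129.81  ] 19.15 0.021546107776828822 0.5297620023252508
[0.619, 0.627, 0.05, 0.0, 0.0, -0.002] n 3.5 
--
```

View pics/wrist_w7.png

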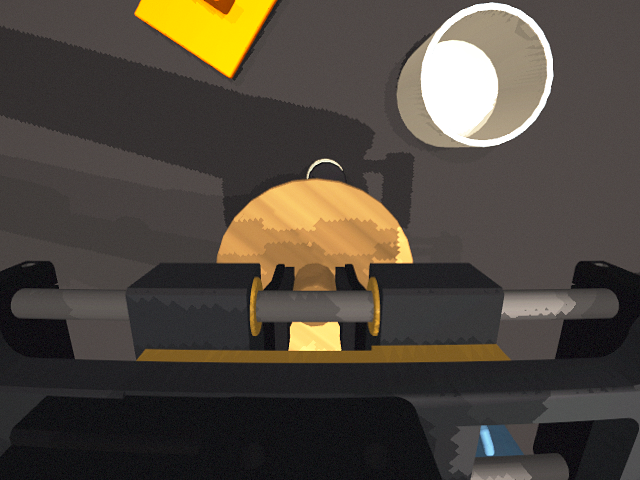

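can_big is in full view at (475,75) and the lid is held level at (315,240). I fit the canister numerically.

Run:
```python
from fit import *
from now import *
from cell import viewer
c=viewer.get_calibration('wrist'); im=cv2.imread('pics/wrist_w7.png')
m=blob(im,(475,75),125); q,f=fit('can_big',[(m,c)],(.5375,.452)); print(m.sum(),q,f)
now([(*q,.16,130)])
# lid edge check: topmost lid row vs. predicted
o=env.get_obs()['tool_pos']; r=render('lid_big',[o[0],o[1],0],c,o[2]-.0249)
lid=(im[:,:,2].astype(int)-im[:,:,0]>45)
for col in (250,280,370): print(col,np.argmax(r[:,col]>.5),140+np.argmax(lid[140:,col]))
```

```text
17578 [0.53949575 0.45160028] 0.011627557492475016
[  0.5204   0.2765   0.17   129.81  ] 19.15 0.021546107776828822 0.5297620023252508
[0.611, 0.634, 0.05, 0.0, 0.0, -0.002] n 3.5 
--
250 203 201
280 185 184
370 196 196
```

Emit:
apply_moves(moves=[[0.2, 0.2, 0.05, 0, 0, 0, 0], [0.4, 0.42, 0.05, 0, 0, 0, 0], [0.612, 0.633, 0.05, 0, 0, 0, 0], [0.612, 0.633, 0.05, 0, 0, 0, 0], [0.612, 0.633, 0.05, 0, 0, 0, 0], [0.612, 0.633, 0.05, 0, 0, 0, 0], [0.612, 0.633, 0.05, 0, 0, 0, 0], [0.612, 0.633, 0.05, 0, 0, 0, 0]])

```text
time_s: 19.95
tool_pos: [0.5387, 0.4525, 0.1605]
tool_rot: [180.0, 0.0, 129.9]
force: [-0.7, -0.1, -0.6]
grip_width: 0.0215
grasp_force: 30.0
```

Run:
```python
from now import *
now([(.539,.4516,.089,130)])
```

```text
[  0.5387   0.4525   0.1605 129.8855] 19.95 0.021486274785867048 0.5792372443394586
[-0.004, -0.002, 0.357, 0.0, 0.0, -0.001] n 1.4 
--
```

Emit:
apply_moves(moves=[[-0.004, -0.002, 0.15, 0, 0, 0, 0], [-0.004, -0.002, 0.25, 0, 0, 0, 0], [-0.004, -0.002, 0.28, 0, 0, 0, 0], [-0.004, -0.002, 0.32, 0, 0, 0, 0], [-0.004, -0.002, 0.357, 0, 0, 0, 0], [-0.004, -0.002, 0.357, 0, 0, 0, 0], [-0.004, -0.002, 0.357, 0, 0, 0, 0]])

```text
time_s: 20.65
tool_pos: [0.5381, 0.4544, 0.0891]
tool_rot: [179.9, -0.0, 130.1]
force: [0.6, -0.6, -0.6]
grip_width: 0.0215
grasp_force: 30.0
```

Emit:
apply_moves(moves=[[0, 0, 0, 0, 0, 0, 0.5], [0, 0, 0, 0, 0, 0, 0.5], [0, 0, 0, 0, 0, 0, 0.5], [0, 0, 0, 0, 0, 0, 0.5], [0, 0, -0.15, 0, 0, 0, 0.5], [0, 0, -0.4, 0, 0, 0, 0.5], [0, 0, -0.55, 0, 0, 0, 0.5], [0, 0, -0.55, 0, 0, 0, 0.5], [0, 0, -0.55, 0, 0, 0, 0.5], [0, 0, -0.55, 0, 0, 0, 0.5]])

```text
time_s: 21.65
tool_pos: [0.537, 0.4537, 0.1967]
tool_rot: [-179.9, 0.0, 130.1]
force: [0.7, -1.2, -0.1]
grip_width: 0.0432
grasp_force: 0.0
```

```bash
python3 look.py w8 wrist
python3 - <<'E'
from fit import *
from now import *
from cell import viewer
c=viewer.get_calibration('wrist'); im=cv2.imread('pics/wrist_w8.png')
r=render('lid_big',[.539,.4516,0],c,.063)
lid=(im[:,:,2].astype(int)-im[:,:,0]>45)
for col in (270,290,310,340,360): print(col,np.argmax(r[:,col]>.5),140+np.argmax(lid[140:,col]))
now([(.55,.28,.17,130)],[(.53,.1,.17,130)],[(.53,-.09,.17,135)],[(.52,-.25,.17,145)],[(.51,-.4,.15,145)])
E
```

```text
wrist {'fov_y': 71.6907, 'cx': 314.3478, 'cy': 235.1968, 'k1': -0.0519, 'position': [0.4929, 0.5067, 0.3591], 'orientation': [-14.4802, 0.1896, 40.1272]}
270 191 188
290 177 173
310 172 168
340 177 172
360 191 185
[  0.5369   0.4537   0.1964 130.0881] 21.7 0.04328036804821332 0.2295018733532348
[-0.707, -0.509, 0.132, 0.0, -0.0, 0.001] n 3.5 
--
[-0.625, -0.655, -0.0, 0.0, 0.0, 0.0] n 3.6 
--
[-0.728, -0.611, -0.0, 0.0, 0.0, -0.058] n 3.8 
--
[-0.53, -0.601, -0.0, 0.0, 0.0, -0.116] n 3.2 
--
[-0.389, -0.643, 0.1, 0.0, 0.0, 0.0] n 3.0 
--
```

Emit:
apply_moves(moves=[[-0.2, -0.14, 0.05, 0, 0, 0, 0.5], [-0.45, -0.32, 0.132, 0, 0, 0, 0.5], [-0.707, -0.509, 0.132, 0, 0, 0, 0.5], [-0.707, -0.509, 0.132, 0, 0, 0, 0.5], [-0.707, -0.509, 0.132, 0, 0, 0, 0.5]])

```text
time_s: 22.2
tool_pos: [0.5516, 0.2734, 0.1708]
tool_rot: [-179.8, 0.1, 129.6]
force: [0.4, -0.2, -0.1]
grip_width: 0.0432
grasp_force: 0.0
```

Emit:
apply_moves(moves=[[-0.2, -0.2, 0, 0, 0, 0, 0.5], [-0.4, -0.42, 0, 0, 0, 0, 0.5], [-0.625, -0.655, 0, 0, 0, 0, 0.5], [-0.625, -0.655, 0, 0, 0, 0, 0.5], [-0.625, -0.655, 0, 0, 0, 0, 0.5]])

```text
time_s: 22.7
tool_pos: [0.5306, 0.0953, 0.1715]
tool_rot: [-179.9, 0.0, 129.7]
force: [0.6, 0.0, 0.2]
grip_width: 0.0432
grasp_force: 0.0
```

Emit:
apply_moves(moves=[[-0.25, -0.2, 0, 0, 0, -0.03, 0.5], [-0.5, -0.4, 0, 0, 0, -0.058, 0.5], [-0.728, -0.611, 0, 0, 0, -0.058, 0.5], [-0.728, -0.611, 0, 0, 0, -0.058, 0.5], [-0.728, -0.611, 0, 0, 0, -0.058, 0.5]])

```text
time_s: 23.2
tool_pos: [0.5308, -0.0954, 0.1718]
tool_rot: [-179.9, 0.1, 134.6]
force: [-0.1, 0.3, 0.1]
grip_width: 0.0438
grasp_force: 0.0
```

Emit:
apply_moves(moves=[[-0.2, -0.25, 0, 0, 0, -0.06, 0.5], [-0.53, -0.601, 0, 0, 0, -0.116, 0.5], [-0.53, -0.601, 0, 0, 0, -0.116, 0.5], [-0.53, -0.601, 0, 0, 0, -0.116, 0.5], [-0.53, -0.601, 0, 0, 0, -0.116, 0.5], [-0.53, -0.601, 0, 0, 0, -0.116, 0.5]])

```text
time_s: 23.8
tool_pos: [0.5225, -0.2466, 0.1711]
tool_rot: [180.0, -0.1, 145.2]
force: [1.0, 0.9, -0.3]
grip_width: 0.0433
grasp_force: 0.0
```

Run:
```python
from now import *
# bar centre of lid_arch: origin (.5075,-.409), yaw -34.2
a=np.radians(-34.2); g=np.array([.5075,-.409])-.01*np.array([np.cos(a),np.sin(a)]); print(g)
now([(*g,.15,145.8),(*g,.06,145.8)])
```

```text
[ 0.49922919 -0.40337917]
[  0.5225  -0.2466   0.1711 145.1998] 23.8 0.04327301138396862 1.1299736923875396
[-0.352, -0.71, 0.105, -0.0, 0.0, -0.007] n 3.2 
[-0.352, -0.71, 0.555, -0.0, 0.0, -0.007] n 1.8 
--
```

Emit:
apply_moves(moves=[[-0.12, -0.25, 0, 0, 0, -0.007, 0.5], [-0.24, -0.5, 0, 0, 0, -0.007, 0.5], [-0.352, -0.71, 0.105, 0, 0, -0.007, 0.5], [-0.352, -0.71, 0.3, 0, 0, -0.007, 0.5], [-0.352, -0.71, 0.5, 0, 0, -0.007, 0.5], [-0.352, -0.71, 0.5, 0, 0, -0.007, 0.5], [-0.352, -0.71, 0.5, 0, 0, -0.007, 0.5], [-0.352, -0.71, 0.5, 0, 0, -0.007, 0.5]])

```text
time_s: 24.6
tool_pos: [0.5003, -0.4056, 0.0743]
tool_rot: [179.9, 0.2, 145.8]
force: [0.4, 0.2, 0.5]
grip_width: 0.0434
grasp_force: 0.0
```

```bash
python3 look.py w9 wrist
python3 - <<'E'
from ov import *
from now import *
now([(.4992,-.4034,.0245,145.8)])
ov('pics/wrist_w9.png','pics/ov9.png',[('lid_arch',[.5075,-.409,np.radians(-34.2)],0)],(190,150,440,330))
E
```

```text
wrist {'fov_y': 71.6907, 'cx': 314.3478, 'cy': 235.1968, 'k1': -0.0519, 'position': [0.4428, -0.3669, 0.2371], 'orientation': [-14.7098, -0.0515, 55.8121]}
[ 5.002000e-01 -4.061000e-01  7.460000e-02  1.457668e+02] 24.65 0.04356630571712241 0.4634626341493916
[0.012, 0.008, 0.251, 0.0, 0.0, -0.0] n 1.0 
--
```

View pics/ov9.png

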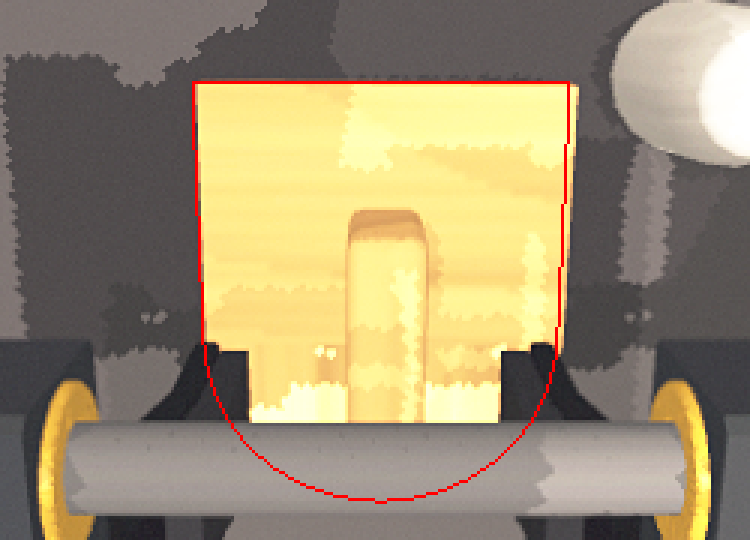

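The outline fits the lid within 1-2 px and the yaw is right, so I grip it.

Emit:
apply_moves(moves=[[0.012, 0.014, 0.1, 0, 0, 0, 0.5], [0.012, 0.014, 0.2, 0, 0, 0, 0.5], [0.012, 0.014, 0.25, 0, 0, 0, 0.5], [0.012, 0.014, 0.25, 0, 0, 0, 0.5], [0.012, 0.014, 0.25, 0, 0, 0, 0.5], [0.012, 0.014, 0.25, 0, 0, 0, 0], [0.012, 0.014, 0.25, 0, 0, 0, 0], [0.012, 0.014, 0.25, 0, 0, 0, 0], [0.012, 0.014, 0.25, 0, 0, 0, 0], [0.012, 0.014, 0.25, 0, 0, 0, 0], [0.012, 0.014, 0.25, 0, 0, 0, 0]], grip_force=30)

```text
time_s: 25.75
tool_pos: [0.4977, -0.4025, 0.0222]
tool_rot: [180.0, 0.0, 145.6]
force: [-0.3, 0.1, 2.0]
grip_width: 0.0156
grasp_force: 30.0
```

Run:
```python
from now import *
g=(.4999,-.4024)
now([(*g,.17,145.8),(.52,-.27,.18,145.8)],[(.53,-.1,.18,155)],[(.53,.08,.18,170)],[(.55,.19,.17,180)])
```

```text
[ 4.977000e-01 -4.025000e-01  2.220000e-02  1.456421e+02] 25.75 0.015572357521108242 0.05670182927833856
[-0.009, 0.007, -0.739, 0.0, 0.0, -0.002] n 3.0 
[0.282, 0.61, -0.789, 0.0, 0.0, -0.002] n 2.7 
--
[0.436, 0.731, 0.0, 0.0, 0.0, -0.107] n 3.4 
--
[0.38, 0.816, 0.0, 0.0, 0.0, -0.175] n 3.6 
--
[-0.003, 0.559, 0.05, 0.0, 0.0, -0.116] n 2.2 
--
```

Run:
```python
from now import *
g=(.4977,-.4025)
now([(*g,.17,145.8),(.52,-.27,.19,145.8)],[(.58,-.1,.19,155)],[(.69,.05,.19,170)],[(.70,.12,.19,180)])
```

```text
[ 4.977000e-01 -4.025000e-01  2.220000e-02  1.456421e+02] 25.75 0.015572357521108242 0.05670182927833856
[0.0, 0.0, -0.739, 0.0, 0.0, -0.002] n 3.0 
[0.282, 0.61, -0.839, 0.0, 0.0, -0.002] n 2.7 
--
[0.23, 0.872, 0.0, 0.0, 0.0, -0.107] n 3.6 
--
[-0.182, 0.912, 0.0, 0.0, 0.0, -0.175] n 3.7 
--
[0.012, 0.353, 0.0, 0.0, 0.0, -0.116] n 1.4 
--
```

Emit:
apply_moves(moves=[[0, 0, -0.2, 0, 0, 0, 0], [0, 0, -0.4, 0, 0, 0, 0], [0, 0, -0.6, 0, 0, 0, 0], [0, 0, -0.739, 0, 0, 0, 0], [0.1, 0.2, -0.839, 0, 0, 0, 0], [0.2, 0.4, -0.839, 0, 0, 0, 0], [0.282, 0.61, -0.839, 0, 0, 0, 0], [0.282, 0.61, -0.839, 0, 0, 0, 0]])

```text
time_s: 26.55
tool_pos: [0.5229, -0.2613, 0.189]
tool_rot: [179.7, -0.1, 146.3]
force: [0.9, 0.7, -1.6]
grip_width: 0.0156
grasp_force: 30.0
```

Emit:
apply_moves(moves=[[0.05, 0.22, 0, 0, 0, -0.03, 0], [0.11, 0.44, 0, 0, 0, -0.06, 0], [0.17, 0.66, 0, 0, 0, -0.09, 0], [0.23, 0.872, 0, 0, 0, -0.107, 0], [0.23, 0.872, 0, 0, 0, -0.107, 0], [0.23, 0.872, 0, 0, 0, -0.107, 0]])

```text
time_s: 27.15
tool_pos: [0.5803, -0.099, 0.1892]
tool_rot: [-179.9, -0.0, 155.0]
force: [-0.4, -0.6, -0.5]
grip_width: 0.0157
grasp_force: 30.0
```

Emit:
apply_moves(moves=[[-0.04, 0.22, 0, 0, 0, -0.05, 0], [-0.09, 0.44, 0, 0, 0, -0.1, 0], [-0.13, 0.66, 0, 0, 0, -0.15, 0], [-0.182, 0.912, 0, 0, 0, -0.175, 0], [-0.182, 0.912, 0, 0, 0, -0.175, 0], [-0.182, 0.912, 0, 0, 0, -0.175, 0]])

```text
time_s: 27.75
tool_pos: [0.6908, 0.0487, 0.1886]
tool_rot: [-179.9, -0.1, 169.9]
force: [-0.3, -1.2, -0.7]
grip_width: 0.0159
grasp_force: 30.0
```

Emit:
apply_moves(moves=[[0.006, 0.18, 0, 0, 0, -0.06, 0], [0.012, 0.353, 0, 0, 0, -0.116, 0], [0.012, 0.353, 0, 0, 0, -0.116, 0], [0.012, 0.353, 0, 0, 0, -0.116, 0], [0.012, 0.353, 0, 0, 0, -0.116, 0]])

```text
time_s: 28.25
tool_pos: [0.7007, 0.1152, 0.1902]
tool_rot: [-179.9, 0.0, 179.6]
force: [-0.6, -0.6, -0.3]
grip_width: 0.0161
grasp_force: 30.0
```

```bash
python3 look.py w10 wrist
python3 - <<'E'
from ov import *
from now import *
now()
c=viewer.get_calibration('wrist'); im=cv2.imread('pics/wrist_w10.png')
uv=project([[.6215,.265,.035]],c)[0]; print(uv)
m=blob(im,uv,125); q,f=fit('can_arch',[(m,c)],(.6215,.265)); print(m.sum(),q,np.degrees(q[2]),f)
o=env.get_obs()['tool_pos']; x,y=o[0]+.0118,o[1]
ov('pics/wrist_w10.png','pics/ov10.png',[('can_arch',q,0),('lid_arch',[x,y,0],o[2]-.0222)])
E
```

```text
wrist {'fov_y': 71.6907, 'cx': 314.3478, 'cy': 235.1968, 'k1': -0.0519, 'position': [0.6321, 0.1167, 0.3529], 'orientation': [-14.5075, 0.0704, 89.6034]}
[7.008000e-01 1.154000e-01 1.902000e-01 1.795603e+02] 28.3 0.015622211407001204 0.4380952928581174
[473.6375839  137.81947562]
12049 [ 0.62179532  0.26494347 -0.01352271] -0.7747942191235315 0.014364053554409728
```

View pics/ov10.png

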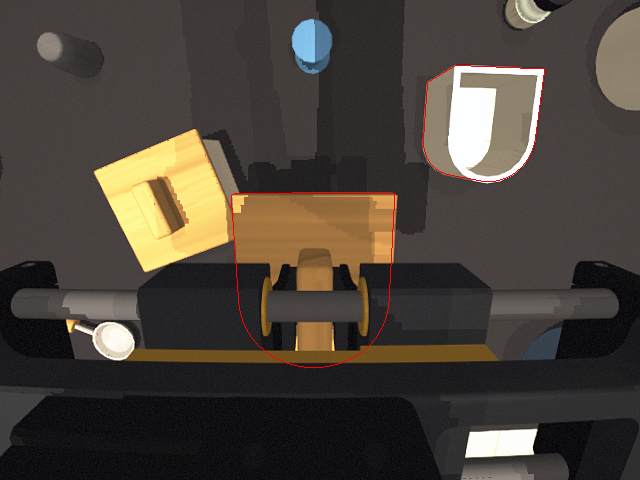

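The canister fit is tight (IoU loss 0.014) at (0.6218, 0.2649), yaw -0.8°, and the held lid matches its model. I place it.

Run:
```python
from now import *
now([(.61,.265,.17,179.3)])
```

```text
[7.008000e-01 1.154000e-01 1.902000e-01 1.795603e+02] 28.3 0.015622211407001204 0.4380952928581174
[0.46, 0.745, 0.101, -0.0, -0.0, 0.003] n 3.5 
--
```

Emit:
apply_moves(moves=[[0.13, 0.2, 0, 0, 0, 0, 0], [0.27, 0.42, 0.05, 0, 0, 0, 0], [0.4, 0.6, 0.1, 0, 0, 0, 0], [0.46, 0.735, 0.1, 0, 0, 0, 0], [0.46, 0.735, 0.1, 0, 0, 0, 0], [0.46, 0.735, 0.1, 0, 0, 0, 0], [0.46, 0.735, 0.1, 0, 0, 0, 0], [0.46, 0.735, 0.1, 0, 0, 0, 0], [0.46, 0.735, 0.1, 0, 0, 0, 0], [0.46, 0.735, 0.1, 0, 0, 0, 0]])

```text
time_s: 29.3
tool_pos: [0.6097, 0.2656, 0.1698]
tool_rot: [-180.0, 0.0, 179.8]
force: [-0.0, 0.2, -1.2]
grip_width: 0.0159
grasp_force: 30.0
```

Run:
```python
from now import *
now([(.61,.265,.082,179.3)])
```

```text
[6.097000e-01 2.656000e-01 1.698000e-01 1.797501e+02] 29.3 0.015925756713517283 0.3764193533925846
[-0.002, -0.003, 0.439, -0.0, -0.0, 0.005] n 1.8 
--
```

Emit:
apply_moves(moves=[[-0.002, -0.003, 0.15, 0, 0, 0.005, 0], [-0.002, -0.003, 0.3, 0, 0, 0.005, 0], [-0.002, -0.003, 0.36, 0, 0, 0.005, 0], [-0.002, -0.003, 0.36, 0, 0, 0.005, 0], [-0.002, -0.003, 0.4, 0, 0, 0.005, 0], [-0.002, -0.003, 0.439, 0, 0, 0.005, 0], [-0.002, -0.003, 0.439, 0, 0, 0.005, 0], [-0.002, -0.003, 0.439, 0, 0, 0.005, 0]])

```text
time_s: 30.1
tool_pos: [0.6098, 0.2661, 0.0824]
tool_rot: [180.0, 0.0, 179.4]
force: [0.5, -0.7, -1.1]
grip_width: 0.0158
grasp_force: 30.0
```

Emit:
apply_moves(moves=[[0, 0, 0, 0, 0, 0, 0.5], [0, 0, 0, 0, 0, 0, 0.5], [0, 0, 0, 0, 0, 0, 0.5], [0, 0, 0, 0, 0, 0, 0.5], [0, 0, -0.15, 0, 0, 0, 0.5], [0, 0, -0.4, 0, 0, 0, 0.5], [0, 0, -0.6, 0, 0, 0, 0.5], [0, 0, -0.6, 0, 0, 0, 0.5], [0, 0, -0.6, 0, 0, 0, 0.5], [0, 0, -0.6, 0, 0, 0, 0.5]])

```text
time_s: 31.1
tool_pos: [0.6087, 0.2658, 0.2005]
tool_rot: [-179.9, -0.1, 179.4]
force: [0.5, 0.6, 0.4]
grip_width: 0.043
grasp_force: 0.0
```

```bash
python3 look.py w11 wrist
python3 - <<'E'
from now import *
now([(.45,.2,.22,179)])
E
```

```text
wrist {'fov_y': 71.6907, 'cx': 314.3478, 'cy': 235.1968, 'k1': -0.0519, 'position': [0.5404, 0.2672, 0.363], 'orientation': [-14.322, 0.0549, 89.4608]}
[  0.6085   0.2658   0.2    179.4193] 31.15 0.04361087879291805 0.40971881314492004
[0.789, -0.337, -0.1, 0.0, -0.0, 0.005] n 3.5 
--
```

Emit:
apply_moves(moves=[[0.2, -0.08, -0.05, 0, 0, 0, 0.5], [0.4, -0.17, -0.1, 0, 0, 0, 0.5], [0.6, -0.25, -0.2, 0, 0, 0, 0.5], [0.789, -0.337, -0.3, 0, 0, 0, 0.5], [0.789, -0.337, -0.3, 0, 0, 0, 0.5], [0.789, -0.337, -0.3, 0, 0, 0, 0.5], [0.789, -0.337, -0.3, 0, 0, 0, 0.5]])

```text
time_s: 31.85
tool_pos: [0.4513, 0.2004, 0.2606]
tool_rot: [-179.9, -0.1, 179.4]
force: [0.7, 0.6, -0.2]
grip_width: 0.0434
grasp_force: 0.0
```

```bash
python3 look.py end scene | cut -c1-5
python3 - <<'E'
from fit import *
from cell import viewer
c=viewer.get_calibration('scene'); im=cv2.imread('pics/scene_end.png'); out=im.copy()
for n,q,z in (('square',(.6775,-.011,.347),.053),('small',(.638,-.269,0),.048),('big',(.538,.454,0),.063),('arch',(.6215,.2655,-.013),.058)):
    for k,z0 in (('can_',0),('lid_',z)):
        r=(render(k+n,q,c,z0,S=8)>.5).astype(np.uint8); s=cv2.resize(r,None,fx=2.2,fy=2.2)
        if k=='can_': big=cv2.resize(out,None,fx=2.2,fy=2.2,interpolation=cv2.INTER_CUBIC) if n=='square' else big
        h,_=cv2.findContours(s,0,2); cv2.drawContours(big,h,-1,(0,0,255),1)
cv2.imwrite('pics/endov.png',big[500:740,430:1230])
E
```

```text
scene
```

View pics/endov.png

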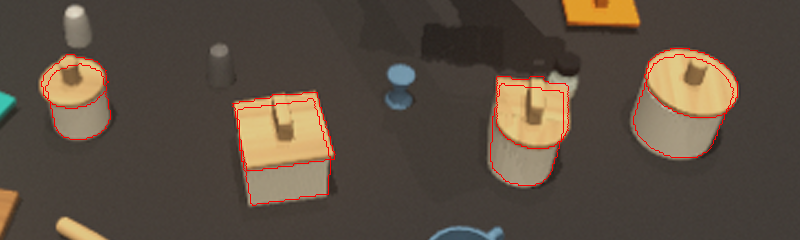

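All four lids sit level on their canisters and match the seated outlines. I hand the job in.

```bash
python3 -c "
from cell import env
print(env.sign_off())"
```

```text
the job is handed in; nothing more can be done
None
```

The job is handed in at about 32 s: all four lids sit level on their matching canisters and are released, and the final camera check matched the seated outlines, but no verdict came back.

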